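# Find the loose clamp bolt and hold its cover open

### The job

One of the three bolts on the stem-clamp box has worked loose and a colleague is about to replace it. First drop the two spare bolts one by one, upright and fully home, into the two holes of the wooden block, ready to hand; then tap the heads of the box's bolts until you find the one that sinks, pushing that one right down, and take the lug of the cover behind it and lift that cover well open, to 40 degrees or so. Finish while holding it there, with the other two covers left shut and the other things on the table left where they are.

Things in the scene. Friction and masses are not known exactly. Their poses are not given: they have to be found in the camera images.
- clamp_box: Grey steel stem-clamp box fixed to the table: 130 mm (its x, front to back) x 280 mm (its y) x 60 mm high. Origin: centre of its underside; its own -x side (the front, towards the robot up to a small yaw) carries a row of three upright bolts, and a row of three hinged covers lies on top behind them. Bays at y = +86 mm (left), 0 (middle), -86 mm (right).
- bolt_left (a joint): How far the left bolt has sunk, m: 0 standing proud as at the start; the loose one slides down up to 0.009 under a light push (about 3 N) and stays down; a tight one gives less than 0.002
- bolt_middle (a joint): How far the middle bolt has sunk, m: 0 standing proud as at the start; the loose one slides down up to 0.009 under a light push (about 3 N) and stays down; a tight one gives less than 0.002
- bolt_right (a joint): How far the right bolt has sunk, m: 0 standing proud as at the start; the loose one slides down up to 0.009 under a light push (about 3 N) and stays down; a tight one gives less than 0.002
- bolt_left_top (a point): Centre of the flat top of the left bolt's round head, 26 mm across. At the start it is 80 mm above the table, 20 mm above the box's top. 50 mm in front of the box's middle. All three bolts look the same; just one, a different one each time, is loose
- bolt_middle_top (a point): Centre of the flat top of the middle bolt's round head, 26 mm across. At the start it is 80 mm above the table, 20 mm above the box's top. 50 mm in front of the box's middle. All three bolts look the same; just one, a different one each time, is loose
- bolt_right_top (a point): Centre of the flat top of the right bolt's round head, 26 mm across. At the start it is 80 mm above the table, 20 mm above the box's top. 50 mm in front of the box's middle. All three bolts look the same; just one, a different one each time, is loose
- cover_left (a joint): Opening angle of the left cover, rad (plate 78 x 76 x 6 mm): 0 lying shut on the box, up to 1.1. It swings freely and falls shut when let go (0.16 kg or so). Hinge axis along the box's y at the rear edge, 64 mm above the table, 55 mm behind (box +x) and 28 mm below the shut lug point; opening carries the lug up and back over the hinge
- cover_middle (a joint): Opening angle of the middle cover, rad (plate 78 x 76 x 6 mm): 0 lying shut on the box, up to 1.1. It swings freely and falls shut when let go (0.16 kg or so). Hinge axis along the box's y at the rear edge, 64 mm above the table, 55 mm behind (box +x) and 28 mm below the shut lug point; opening carries the lug up and back over the hinge
- cover_right (a joint): Opening angle of the right cover, rad (plate 78 x 76 x 6 mm): 0 lying shut on the box, up to 1.1. It swings freely and falls shut when let go (0.16 kg or so). Hinge axis along the box's y at the rear edge, 64 mm above the table, 55 mm behind (box +x) and 28 mm below the shut lug point; opening carries the lug up and back over the hinge
- lug_left (a point): Grip centre of the upright lug on the left cover: a flat aluminium tab 24 mm (box x) x 12 mm (box y, the width to pinch) x 40 mm tall, its top 15 mm and the cover plate 25 mm from this point (this point 92 mm above the table when shut), 50 mm behind the bolt of the same bay. The lug may turn between the fingers as the cover swings, so the gripper can stay pointing down
- lug_middle (a point): Grip centre of the upright lug on the middle cover: a flat aluminium tab 24 mm (box x) x 12 mm (box y, the width to pinch) x 40 mm tall, its top 15 mm and the cover plate 25 mm from this point (this point 92 mm above the table when shut), 50 mm behind the bolt of the same bay. The lug may turn between the fingers as the cover swings, so the gripper can stay pointing down
- lug_right (a point): Grip centre of the upright lug on the right cover: a flat aluminium tab 24 mm (box x) x 12 mm (box y, the width to pinch) x 40 mm tall, its top 15 mm and the cover plate 25 mm from this point (this point 92 mm above the table when shut), 50 mm behind the bolt of the same bay. The lug may turn between the fingers as the cover swings, so the gripper can stay pointing down
- block_hole0 (a point): Centre of the mouth of one blind round hole, 20 mm in diameter and 30 mm deep, in the wooden socket block; the mouth is in the block's top, 40 mm above the table. The fixed block is 56 mm (its x) x 126 mm (its y) x 40 mm; the holes lie 62 mm apart along its y
- block_hole1 (a point): The same for the other hole
- spare1_mid (a point): Centre (half-way up) of a spare steel bolt standing upright on the table, 50 mm high in all: shank 18 mm in diameter and 30 mm long below, round head 26 mm in diameter and 20 mm high on top (head from 5 to 25 mm above this point). 0.09 kg or so. Fully home in a hole its head rests on the block's top and this point lies 5 mm below the mouth
- spare2_mid (a point): Centre (half-way up) of a spare steel bolt standing upright on the table, 50 mm high in all: shank 18 mm in diameter and 30 mm long below, round head 26 mm in diameter and 20 mm high on top (head from 5 to 25 mm above this point). 0.09 kg or so. Fully home in a hole its head rests on the block's top and this point lies 5 mm below the mouth
- spool: Bystander, to be left alone: wooden spool lying flat, 48 mm across, 31 mm high. Origin: centre of its underside
- pot: Bystander, to be left alone: empty terracotta pot, 90 mm across the rim, 85 mm high. Origin: centre of its underside
- screwdriver: Bystander, to be left alone: screwdriver lying on the table, about 0.2 m long; origin on the table under its middle
- washer: Bystander, to be left alone: flat steel washer, 34 mm across, 5 mm thick. Origin: centre of its underside
- jar: Bystander, to be left alone: glass jar with a metal lid, 64 mm across, 75 mm high. Origin: centre of its underside
- snips: Bystander, to be left alone: closed secateurs lying flat, about 165 mm long, 16 mm thick. Origin: centre of its underside
- mug: Bystander, to be left alone: white mug, 78 mm across, 90 mm high. Origin: centre of its underside

How it is judged (in metres and radians):
On the way, in this order (a step that is already met when the one before it is completed fails the run):
1. both spare bolts stand fully home in the block's holes (((horizontal distance between spare1_mid and block_hole0 below 0.005 m and z of spare1_mid in the frame of block_hole0 below -0.002 m and angle between spare1_mid's own z axis and vertical below 0.15 rad) or (horizontal distance between spare1_mid and block_hole1 below 0.005 m and z of spare1_mid in the frame of block_hole1 below -0.002 m and angle between spare1_mid's own z axis and vertical below 0.15 rad)) and ((horizontal distance between spare2_mid and block_hole0 below 0.005 m and z of spare2_mid in the frame of block_hole0 below -0.002 m and angle between spare2_mid's own z axis and vertical below 0.15 rad) or (horizontal distance between spare2_mid and block_hole1 below 0.005 m and z of spare2_mid in the frame of block_hole1 below -0.002 m and angle between spare2_mid's own z axis and vertical below 0.15 rad))), for 0.2 s.
2. the loose bolt has been found: tapped down by at least 5 mm (value of joint any of bolt_left, bolt_middle, bolt_right above 0.005 m), for 0.1 s.
3. its cover is lifted by at least 0.5 rad (about 29 degrees) in the gripper (((value of joint cover_left above 0.5 rad and value of joint bolt_left above 0.005 m and contact force between the fingers and cover_left above 0.3 N) or (value of joint cover_middle above 0.5 rad and value of joint bolt_middle above 0.005 m and contact force between the fingers and cover_middle above 0.3 N) or (value of joint cover_right above 0.5 rad and value of joint bolt_right above 0.005 m and contact force between the fingers and cover_right above 0.3 N))), for 0.2 s.
At the end, for the whole second after the job is handed in: Spares home in the holes (5 mm off axis at most, centre 2 mm or more below the mouth, tilt under 0.15 rad); fingers touch (over 0.3 N) and hold the sunk bolt's (over 5 mm) cover open by over 0.5 rad, still (under 0.1 rad/s); other covers under 0.1 rad (all of step 1 and (((value of joint cover_left above 0.5 rad and value of joint bolt_left above 0.005 m and contact force between the fingers and cover_left above 0.3 N) and velocity of joint cover_left between -0.1 and 0.1 rad/s and value of joint each of cover_middle, cover_right below 0.1 rad) or ((value of joint cover_middle above 0.5 rad and value of joint bolt_middle above 0.005 m and contact force between the fingers and cover_middle above 0.3 N) and velocity of joint cover_middle between -0.1 and 0.1 rad/s and value of joint each of cover_left, cover_right below 0.1 rad) or ((value of joint cover_right above 0.5 rad and value of joint bolt_right above 0.005 m and contact force between the fingers and cover_right above 0.3 N) and velocity of joint cover_right between -0.1 and 0.1 rad/s and value of joint each of cover_left, cover_middle below 0.1 rad))); the arm keeps its last pose, push and grip.
It fails at once if a cover is lifted whose bolt has not been found loose ((value of joint cover_left above 0.2 rad and value of joint bolt_left below 0.004 m) or (value of joint cover_middle above 0.2 rad and value of joint bolt_middle below 0.004 m) or (value of joint cover_right above 0.2 rad and value of joint bolt_right below 0.004 m)).
It fails at once if a bystander is shoved more than 30 mm from its place (distance of any of spool, pot, screwdriver, washer, jar, snips, mug from where it was at the start of the episode above 0.03 m).
It also fails if it takes over 72 s, if anything falls off the work surface, if the arm or the gripper's body presses on something with over 40 N, if the wrist force passes 120 N, or if a joint passes its speed limit or range.

### The arm

A 7-joint arm with a two-finger parallel gripper is mounted at the origin on the work surface. World frame = base frame: x ahead of the robot, y to its left, z up, the work surface at z = 0. Lengths are in mm, angles in rad, forces in N, time in s.
With the tool pointing down it reaches from about 425 to 875 mm from the base axis. Payload 4.7 kg.
Tool frame: the origin (TCP) lies on the centre line of the jaws, within the pads' length; the fingertips stand 17 mm ahead of it and the grasp point (between the pads) lies 2 mm behind it (env.nose_length is the distance from the TCP to the fingertips, in mm); y points along the fingers, x is the direction in which the jaws open and shut, and the axes are right-handed (so a half turn about y gives the same grasp; the last joint's range is limited). The gripper opens to 85 mm and grips with 20 to 120 N. Pads are 22 mm wide; open, the fingers measure 114 mm over their backs; the gripper's body (76 mm by 85 mm) begins 54 mm behind the grasp point. The pads swing forward as they close: fully open they stand 13 mm farther back than shut.
Start: joints at [-1.212, 0.321, -0.07, 1.45, 0.023, 1.371, -0.057], TCP at [219.732, 611.752, 248.349] pointing down, gripper open.
Joint ranges: [-2.86, 2.86], [-0.3, 2.09], [-1.38, 1.24], [0.06, 2.45], [-1.56, 4.7], [0.09, 2.05], [-2.69, 2.69]. Speed limits (rad/s): [2.57, 2.57, 3.14, 3.14, 3.14, 3.14, 3.14].

### API

Orientations are given as a 3x3 rotation matrix whose columns are the frame's x, y, z axes.
In Python, from workcell import readout, cams, env, models gives the robot as it stands.
- The arm moves only by the tool arm_command, never from a script. Its argument "commands" is a list that holds one entry, the list of rows, each a list of 4 numbers: the shift along the tool's x, y, z in m, then the turn about the tool's y in degrees. In form: [[[tx, ty, tz, turn], ...]]. A call has 1 to 12 rows; each row is the pose to reach, as a shift and turn from the pose commanded when the call began, along the tool's axes at that moment; what a row does not reach only later rows make up. A row lasts 1/12 s, in which the tool goes at most 41.7 mm and 7.16 degrees, less where a joint would pass 70% of its speed; a pose out of reach is approached as far as the arm can. A call with a gripper value outside its range is refused whole. "claw" is the closure, from 0 (fully open) to 1 (shut), set as the call begins (left out, the last holds). The fingers move at their own pace and stop on an object; the grip force is fixed at half the most. Time passes only in rows, so rows that repeat a pose let the fingers close. It gives the time, the measured TCP pose, the force and the opening at its end, in the units of the state.
- readout.get_obs(): the state, without advancing time (a new reading comes with each control period).
- cams.camera(name): name is "scene" or "side" or "wrist"; returns the picture (480x640x3 uint8, red, green, blue); there is no depth.
- cams.camera_params(name): a dict with "fovy" (degrees; the focal length in pixels is half the picture's height over the tangent of half this angle, whatever the lens; pixels are square), "cx", "cy" (the principal point, pixels), "D" ([k1, k2, p1, p2, k3] as OpenCV has them; the pictures are not rectified), "R" (3x3) and "t" (3): a world point X has camera coordinates R X + t; the wrist camera has in their place "T_tool_cam" (4x4, takes a point from camera to tool coordinates, whose origin is the TCP and whose axes are the tool frame's). Camera axes: x right, y down, z forward; pixel columns grow to the right and rows downward; lengths in mm; the calibration is good to about 2 mm. A picture is of the moment at which its call begins: read the wrist's pose just before it. camera_params takes no time and is no camera call.
- env.finish_job(): hands the job in, once; it reports no verdict.
Trained networks look in the newest picture that a camera, given by its name, has taken for a name from the list of things; names that differ only in an ending like _2 or _b are one class to them, and where a whole thing is asked for, a point or a joint stands for the part that bears it (a point fixed in the world has none). Each returns a list of dicts, best first, with "p" (0 to 1); they miss things now and then, are a little off and sometimes report something else, mostly with a low value. They report only what shows in the picture. A call takes as long as a camera call.
- models.boxes_of(query, camera): "position" ([row, column] as shares, 0 to 1, of the picture: columns of its width, rows of its height, amid what is visible of it).
- models.tip_of(query, camera): "position" ([row, column] as shares, 0 to 1, of the picture: columns of its width, rows of its height: a listed point, or the origin of a listed thing).
The state is a dict: "clock": time; "qpos": joint angles; "joint_vel": joint speeds; "tau": joint torques, N m; "tool_pos": TCP position; "eef_rot": TCP orientation; "ft_force": force on the tool from outside, world axes, zero at the start; "wrist_torque": the same for the moment, N m; "opening": finger opening in mm.
Only numpy, scipy, OpenCV 4.12 (cv2) and the standard library are available. Lean on these libraries where they do the work, as an engineer would, in place of code of your own. Each camera call takes 0.05 s, during which the arm holds its last target.

## Working session

There is one attempt and no reset: what is moved stays moved. The work goes in short steps, Python scripts to look and compute and a tool call to move; the robot and the scene stay as the last step left them, time stands still between calls to the robot, and variables do not carry over. Pictures are saved under pics/ and viewed, and the job is handed in when it is done.

Besides the shell and the picture viewer there is one more tool, called after "Emit:" as name(argument=value, ...) on one line, values as JSON. arm_command: Moves the arm, as the interface text tells. Its arguments: {"type":"object","properties":{"commands":{"type":"array"},"claw":{"type":"number"}},"required":["commands"]}

```bash
ls; mkdir -p pics; cat > h.py <<'E'
import numpy as np, cv2, sys
sys.path.insert(0,'.')
from workcell import readout,cams,env,models
def K(p):
    f=240/np.tan(np.radians(p['fovy'])/2); return np.array([[f,0,p['cx']],[0,f,p['cy']],[0,0,1]])
def pose(name,obs=None):
    p=cams.camera_params(name)
    if name=='wrist':
        o=obs or readout.get_obs(); T=np.eye(4);T[:3,:3]=o['eef_rot'];T[:3,3]=o['tool_pos']
        W=T@np.array(p['T_tool_cam']); R=W[:3,:3].T; t=-R@W[:3,3]
    else: R=np.array(p['R']);t=np.array(p['t']).ravel()
    return p,R,t
def onplane(name,uv,z,obs=None):
    p,R,t=pose(name,obs)
    n=cv2.undistortPoints(np.array([[uv]],float),K(p),np.array(p['D'],float)).ravel()
    d=R.T@np.array([n[0],n[1],1]);c=-R.T@t
    return c+d*(z-c[2])/d[2]
def proj(name,X,obs=None):
    p,R,t=pose(name,obs)
    return cv2.projectPoints(np.array([X],float),cv2.Rodrigues(R)[0],t,K(p),np.array(p['D'],float))[0].ravel()
def snap(name,fn):
    im=cams.camera(name); cv2.imwrite('pics/'+fn,im[:,:,::-1]); return im
def find(q,cam,z,fn='tip_of',obs=None,n=4):
    for d in getattr(models,fn)(q,cam)[:n]:
        r,c=d['position']; uv=(c*640,r*480)
        print(q,cam,round(d['p'],2),np.round(uv,1),np.round(onplane(cam,uv,z,obs),1))
E
python3 - <<'E'
from h import *
o=readout.get_obs();print({k:np.round(v,3).tolist() for k,v in o.items()}, env.nose_length)
for c in ['scene','side','wrist']: snap(c,c+'0.png')
for c in ['scene','side']:
    for q,z in [('spare1_mid',25),('block_hole0',40),('bolt_left_top',80),('bolt_middle_top',80),('bolt_right_top',80),('lug_left',92),('lug_middle',92),('lug_right',92),('clamp_box',0)]:
        find(q,c,z)
print(readout.get_obs()['clock'])
E
```

```text
pics
{'clock': 0.0, 'qpos': [-1.212, 0.322, -0.07, 1.452, 0.023, 1.371, -0.057], 'joint_vel': [0.001, 0.0, 0.001, 0.001, -0.001, -0.002, -0.0], 'tau': [-0.0, -49.359, -0.382, -31.433, 0.013, 0.012, 0.0], 'tool_pos': [219.566, 611.239, 247.214], 'eef_rot': [[0.338, -0.001, -0.941], [0.941, -0.002, 0.338], [-0.002, -1.0, -0.0]], 'ft_force': [0.627, 0.064, 0.344], 'wrist_torque': [0.01, -0.028, -0.014], 'opening': 85.248} 17.0
spare1_mid scene 0.66 [231.2 190.9] [ 472.4 -292.5   25. ]
spare1_mid scene 0.51 [372.4 209.2] [395.   65.1  25. ]
block_hole0 scene 0.89 [233.  225.2] [ 580.3 -224.5   40. ]
block_hole0 scene 0.72 [258.9 234.6] [ 582.3 -154.2   40. ]
block_hole0 scene 0.53 [313.4 336.3] [772.1  64.   40. ]
block_hole0 scene 0.17 [181.9 197.2] [ 549.1 -390.    40. ]
bolt_left_top scene 0.66 [427.2 270.5] [560.3 237.5  80. ]
bolt_middle_top scene 0.61 [393.9 253.4] [544.2 158.7  80. ]
bolt_middle_top scene 0.5 [420.9 282.7] [594.8 232.8  80. ]
bolt_right_top scene 0.57 [360.5 234.9] [523.8  74.6  80. ]
lug_left scene 0.61 [421.4 282.8] [602.6 233.7  92. ]
lug_left scene 0.29 [506.5
[... 339 characters left out ...]
 ] [555.7 106.6  25. ]
block_hole0 side 0.87 [431.3 329.3] [ 585.5 -221.9   40. ]
block_hole0 side 0.81 [402.3 311.2] [ 583.  -156.7   40. ]
bolt_left_top side 0.4 [253.3 214.1] [548.3 241.7  80. ]
bolt_middle_top side 0.45 [274.9 230.8] [543.8 162.8  80. ]
bolt_right_top side 0.44 [296.5 257.1] [520.1  69.9  80. ]
bolt_right_top side 0.2 [219.9 195.4] [538.7 355.4  80. ]
lug_left side 0.75 [274.  197.7] [611.  239.5  92. ]
lug_left side 0.38 [275.5 229.2] [540.  154.9  92. ]
lug_left side 0.3 [317.5 239.6] [577.8  65.5  92. ]
lug_middle side 0.74 [290.7 220.5] [581.7 151.5  92. ]
lug_right side 0.68 [274.2 230.5] [535.3 153.9  92. ]
clamp_box side 0.59 [297.4 249.6] [589.6 146.2   0. ]
1.05
```

View images.

View pics/scene0.png

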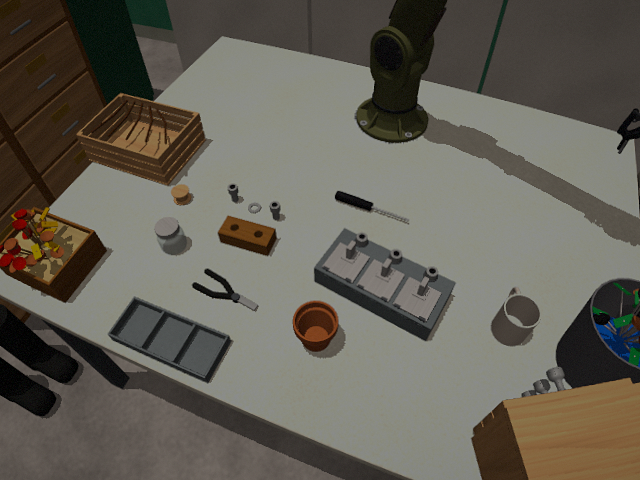

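View pics/side0.png

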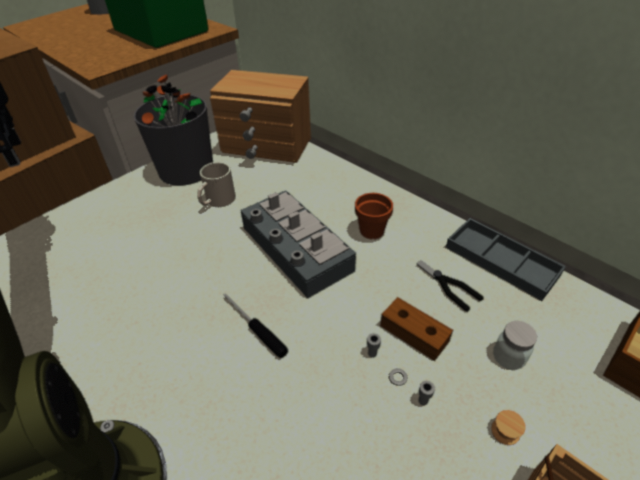

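View pics/wrist0.png

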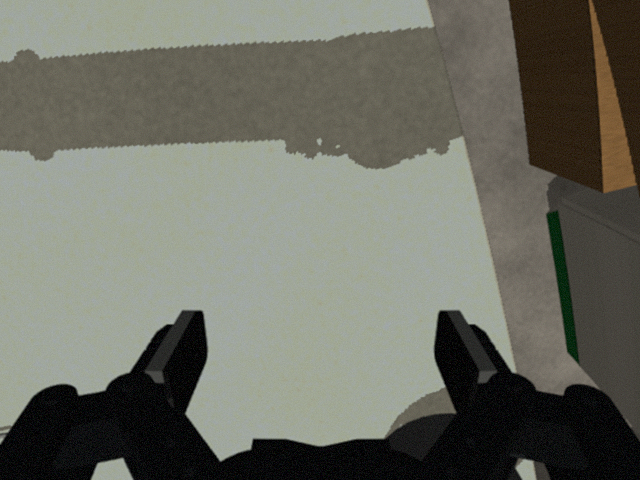

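```bash
cat >> h.py <<'E'
def tri(a,b,za=None):
    # triangulate scene a, side b
    A=[];
    out=[]
    for n,uv in (('scene',a),('side',b)):
        p,R,t=pose(n)
        x=cv2.undistortPoints(np.array([[uv]],float),K(p),np.array(p['D'],float)).ravel()
        P=np.c_[R,t]; A+= [x[0]*P[2]-P[0], x[1]*P[2]-P[1]]
    A=np.array(A); s=np.linalg.lstsq(A[:,:3],-A[:,3],rcond=None)[0]; return s
def delta(target,turn=0):
    o=readout.get_obs(); return np.round((np.array(o['eef_rot']).T@(np.array(target)-np.array(o['tool_pos'])))/1000,4)
E
python3 - <<'E'
from h import *
for n,a,b,z in [('spA head',(232,186),(428,386),50),('spB head',(275,205),(374,338),50),('washer',(254,208),(398,377),2),
 ('h far',(233,225.2),(431.3,329.3),40),('h near',(258.9,234.6),(402.3,311.2),40),('bl',(432,271),(255,213),80),('bm',(397,254),(275,233),80),('br',(361,236),(297,254),80),('screwtip',(408,221),(226,295),5),('screwend',(337,195),(285,352),15),
 ('lugL',(424,280),(273.5,200),92),('lugM',(387.5,265.5),(292,219),92),('lugR',(349,245),(317,241),92),('mug',(518,322),(214,190),45)]:
    print(n,tri(a,b).round(),onplane('scene',a,z).round(),onplane('side',b,z).round())
print('d1',delta([480,300,250]))
E
```

```text
spA head [ 477. -284.   51.] [ 476. -284.   50.] [ 479. -286.   50.]
spB head [ 492. -157.   48.] [ 493. -154.   50.] [ 492. -159.   50.]
washer [ 484. -224.   -1.] [ 486. -222.    2.] [ 484. -226.    2.]
h far [ 583. -223.   44.] [ 580. -225.   40.] [ 585. -222.   40.]
h near [ 583. -155.   39.] [ 582. -154.   40.] [ 583. -157.   40.]
bl [556. 247.  76.] [558. 247.  80.] [553. 242.  80.]
bm [542. 164.  75.] [543. 165.  80.] [539. 157.  80.]
br [527.  76.  80.] [526.  77.  80.] [527.  76.  80.]
screwtip [386. 155.   8.] [381. 157.   5.] [388. 155.   5.]
screwend [375. -40.  12.] [375. -37.  15.] [375. -44.  15.]
lugL [600. 234.  96.] [594. 237.  92.] [605. 234.  92.]
lugM [588. 155.  91.] [588. 156.  92.] [587. 153.  92.]
lugR [571.  62.  95.] [568.  63.  92.] [574.  63.  92.]
mug [578. 453.  25.] [589. 450.  45.] [565. 427.  45.]
d1 [-0.2054 -0.0017 -0.3503]
```

Emit:
arm_command(commands=[[[-0.205, 0, -0.35, 35], [-0.205, 0, -0.35, 35], [-0.205, 0, -0.35, 35], [-0.205, 0, -0.35, 35], [-0.205, 0, -0.35, 35], [-0.205, 0, -0.35, 35], [-0.205, 0, -0.35, 35], [-0.205, 0, -0.35, 35], [-0.205, 0, -0.35, 35], [-0.205, 0, -0.35, 35]]])

```text
clock: 1.88
tool_pos: [482.3, 296.6, 248.8]
eef_rot: [[0.819, 0.002, -0.574], [0.574, -0.001, 0.819], [0.001, -1.0, -0.001]]
ft_force: [1.5, -0.6, 0.5]
opening: 85.3
```

```bash
python3 - <<'E'
from h import *
o=readout.get_obs();print({k:np.round(v,3).tolist() for k,v in o.items()})
print(np.round(cams.camera_params('wrist')['T_tool_cam'],3), cams.camera_params('wrist')['fovy'])
print(delta([480,-220,250]))
E
```

```text
{'clock': 1.883, 'qpos': [-0.826, 0.14, 0.251, 1.674, -0.034, 1.331, 0.042], 'joint_vel': [0.394, 0.098, 0.259, -0.097, -0.076, 0.007, 0.668], 'tau': [-3.015, -38.619, -0.461, -30.521, -0.121, 0.103, -0.544], 'tool_pos': [482.3, 296.595, 248.802], 'eef_rot': [[0.819, 0.002, -0.574], [0.574, -0.001, 0.819], [0.001, -1.0, -0.001]], 'ft_force': [1.481, -0.636, 0.535], 'wrist_torque': [-0.023, 0.012, 0.003], 'opening': 85.323}
[[ 1.00000e+00 -1.00000e-03 -1.00000e-03 -2.26000e-01]
 [ 1.00000e-03 -3.26000e-01  9.45000e-01 -1.25201e+02]
 [-1.00000e-03 -9.45000e-01 -3.26000e-01  8.36850e+01]
 [ 0.00000e+00  0.00000e+00  0.00000e+00  1.00000e+00]] 60.85999433228825
[-0.2985 -0.0009 -0.4217]
```

Emit:
arm_command(commands=[[[-0.28, 0.0, -0.44, 35], [-0.28, 0.0, -0.44, 35], [-0.28, 0.0, -0.44, 35], [-0.28, 0.0, -0.44, 35], [-0.28, 0.0, -0.44, 35], [-0.28, 0.0, -0.44, 35], [-0.28, 0.0, -0.44, 35], [-0.28, 0.0, -0.44, 35], [-0.28, 0.0, -0.44, 35], [-0.28, 0.0, -0.44, 35], [-0.28, 0.0, -0.44, 35], [-0.28, 0.0, -0.44, 35]]])

```text
clock: 2.88
tool_pos: [503.8, -200.8, 248.9]
eef_rot: [[1.0, 0.002, -0.005], [0.005, 0.0, 1.0], [0.002, -1.0, 0.0]]
ft_force: [2.1, -0.4, 0.3]
opening: 85.4
```

Emit:
arm_command(commands=[[[0, 0, -0.02, 0], [0, 0, -0.02, 0], [0, 0, -0.02, 0]]])

```text
clock: 3.13
tool_pos: [503.7, -220.2, 248.3]
eef_rot: [[1.0, -0.0, -0.001], [0.001, -0.0, 1.0], [-0.0, -1.0, -0.0]]
ft_force: [0.8, 0.4, -0.3]
opening: 85.4
```

```bash
python3 - <<'E'
from h import *
o=readout.get_obs();print({k:np.round(v,3).tolist() for k,v in o.items() if k in('clock','tool_pos','eef_rot','joint_vel','qpos')})
snap('wrist','w1.png')
find('spare1_mid','wrist',25,obs=o); find('block_hole0','wrist',40,obs=o)
E
```

```text
{'clock': 3.133, 'qpos': [-0.324, 0.12, 0.75, 1.727, -0.084, 1.328, 0.444], 'joint_vel': [-0.035, -0.011, -0.049, 0.016, -0.012, 0.003, -0.007], 'tool_pos': [503.679, -220.177, 248.323], 'eef_rot': [[1.0, -0.0, -0.001], [0.001, -0.0, 1.0], [-0.0, -1.0, -0.0]]}
spare1_mid wrist 0.8 [289.3 256.4] [ 474.6 -282.3   25. ]
block_hole0 wrist 0.97 [417.  191.5] [ 584.6 -217.1   40. ]
block_hole0 wrist 0.69 [414.1 115.7] [ 578. -155.   40.]
```

View pics/w1.png

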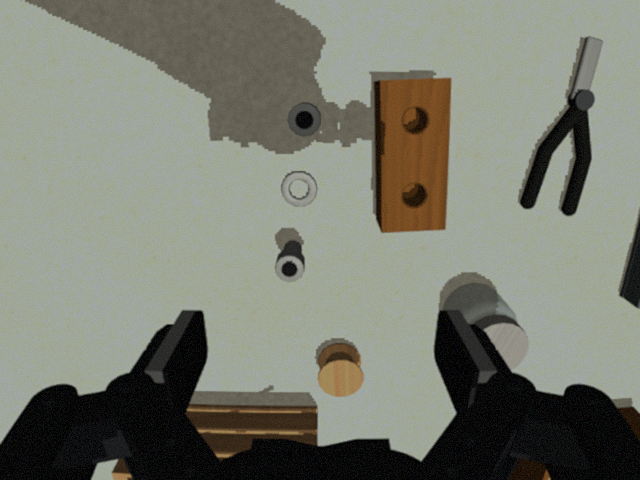

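```bash
python3 - <<'E'
import cv2,numpy as np
im=cv2.imread('pics/w1.png')
a=im[60:300,260:460]; cv2.imwrite('pics/w1z.png',cv2.resize(a,None,fx=2.5,fy=2.5,interpolation=cv2.INTER_CUBIC))
from h import *
o=readout.get_obs()
for n,uv,z in [('h',(416,120),40),('h',(415,194),40),('A',(290,268.5),50),('B',(304.5,119.5),50),('c',(376,80),40),('c',(451,79),40),('c',(446,230),40),('c',(382,232),40)]:
    print(n,onplane('wrist',uv,z,o).round(1))
E
```

```text
h [ 580.3 -154.3   40. ]
h [ 584.  -215.1   40. ]
A [ 478.4 -279.7   50. ]
B [ 491.7 -154.3   50. ]
c [ 546.9 -124.3   40. ]
c [ 605.9 -122.2   40. ]
c [ 613.9 -247.    40. ]
c [ 557.9 -249.2   40. ]
```

View pics/w1z.png

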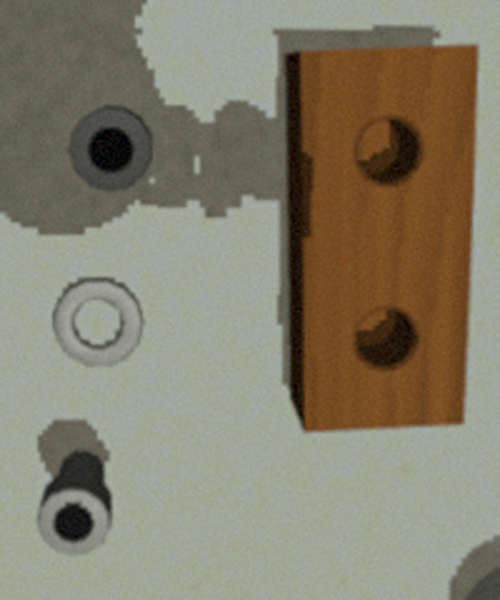

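Emit:
arm_command(commands=[[[-0.025, 0.138, -0.06, 0], [-0.025, 0.138, -0.06, 0], [-0.025, 0.138, -0.06, 0], [-0.025, 0.138, -0.06, 0], [-0.025, 0.138, -0.06, 0], [-0.025, 0.138, -0.06, 0]]], claw=0.3)

```text
clock: 3.78
tool_pos: [479.0, -277.5, 109.5]
eef_rot: [[1.0, -0.002, -0.005], [0.005, 0.001, 1.0], [-0.002, -1.0, 0.001]]
ft_force: [0.1, -0.1, 1.7]
opening: 59.8
```

```bash
python3 - <<'E'
from h import *
o=readout.get_obs();print({k:np.round(v,3).tolist() for k,v in o.items() if k in('clock','tool_pos','eef_rot','joint_vel','opening')})
im=snap('wrist','w2.png')
print(proj('wrist',[478.4,-279.7,50],o))
E
```

```text
{'clock': 3.783, 'joint_vel': [-0.018, -0.039, -0.002, -0.058, -0.001, 0.003, -0.004], 'tool_pos': [479.044, -277.497, 109.543], 'eef_rot': [[1.0, -0.002, -0.005], [0.005, 0.001, 1.0], [-0.002, -1.0, 0.001]], 'opening': 59.806}
[319.65237478 272.56444271]
```

View pics/w2.png

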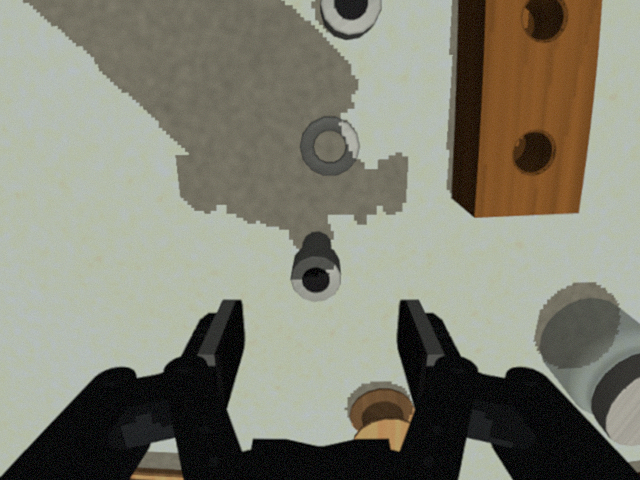

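```bash
python3 - <<'E'
from h import *
o=readout.get_obs()
for n,uv,z in [('A',(316.3,277.5),50),('h',(545,17),40),('h',(534.5,152),40),('B',(351,8),50)]:
    print(n,onplane('wrist',uv,z,o).round(1))
print(proj('wrist',o['tool_pos'],o))
E
```

```text
A [ 478.6 -283.4   50. ]
h [ 582.2 -158.5   40. ]
h [ 585.5 -220.4   40. ]
B [ 492.8 -160.1   50. ]
[320.63965899 336.89762942]
```

Emit:
arm_command(commands=[[[0, 0.015, -0.005, 0], [0, 0.035, -0.005, 0], [0, 0.035, -0.005, 0], [0, 0.035, -0.005, 0]]])

```text
clock: 4.17
tool_pos: [480.9, -282.7, 76.6]
eef_rot: [[1.0, 0.001, -0.007], [0.007, 0.0, 1.0], [0.001, -1.0, 0.0]]
ft_force: [-0.1, 0.0, 0.3]
opening: 59.8
```

```bash
python3 - <<'E'
from h import *
o=readout.get_obs();print({k:np.round(v,3).tolist() for k,v in o.items() if k in('clock','tool_pos','eef_rot','joint_vel','opening')})
im=snap('wrist','w3.png')
print(proj('wrist',[478.4,-284,50],o))
cv2.imwrite('pics/w3z.png',cv2.resize(im[200:400,200:440,::-1],None,fx=3,fy=3))
E
```

```text
{'clock': 4.167, 'joint_vel': [0.001, -0.015, 0.016, -0.017, 0.003, -0.003, 0.002], 'tool_pos': [480.907, -282.683, 76.634], 'eef_rot': [[1.0, 0.001, -0.007], [0.007, 0.0, 1.0], [0.001, -1.0, 0.0]], 'opening': 59.809}
[314.59133642 303.57237677]
```

View pics/w3z.png

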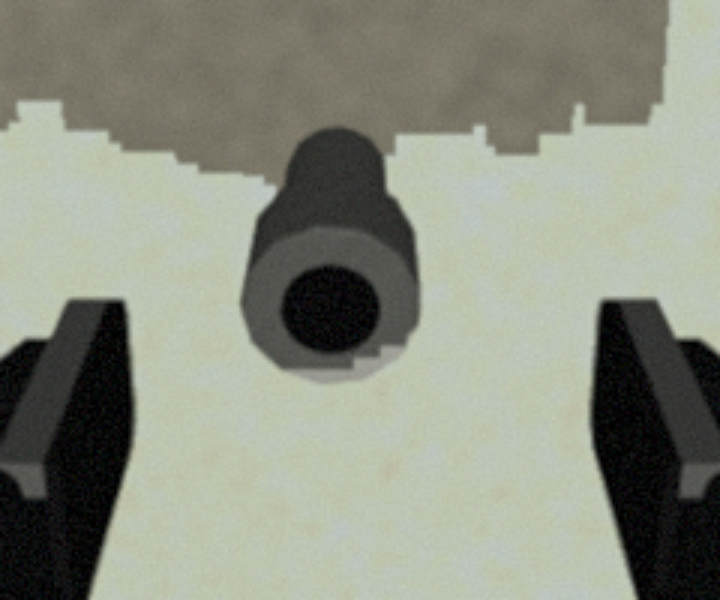

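Emit:
arm_command(commands=[[[-0.004, 0.01, 0, 0], [-0.004, 0.026, 0, 0], [-0.004, 0.026, 0, 0], [-0.004, 0.026, 0, 0]]])

```text
clock: 4.55
tool_pos: [475.1, -283.6, 49.3]
eef_rot: [[1.0, -0.001, -0.004], [0.004, 0.001, 1.0], [-0.001, -1.0, 0.001]]
ft_force: [0.7, -0.1, -0.1]
opening: 59.3
```

Emit:
arm_command(commands=[[[0, 0, 0, 0], [0, 0, 0, 0], [0, 0, 0, 0], [0, 0, 0, 0], [0, 0, 0, 0]]], claw=1)

```text
clock: 4.97
tool_pos: [476.2, -284.4, 50.4]
eef_rot: [[1.0, 0.002, -0.004], [0.004, -0.0, 1.0], [0.002, -1.0, -0.0]]
ft_force: [-0.2, -0.1, 5.7]
opening: 23.8
```

Emit:
arm_command(commands=[[[0, -0.02, 0, 0], [0, -0.06, 0, 0], [0, -0.06, 0, 0], [0, -0.06, 0, 0]]])

```text
clock: 5.3
tool_pos: [476.8, -284.7, 111.4]
eef_rot: [[1.0, 0.004, -0.004], [0.004, -0.001, 1.0], [0.004, -1.0, -0.001]]
ft_force: [0.2, 1.3, -1.7]
opening: 23.8
```

```bash
python3 - <<'E'
from h import *
o=readout.get_obs();print({k:np.round(v,3).tolist() for k,v in o.items() if k in('clock','tool_pos','eef_rot','joint_vel','opening','ft_force')})
im=snap('wrist','w4.png')
tp=np.array(o['tool_pos'])
print(proj('wrist',tp,o),proj('wrist',tp+[0,0,0.5],o))
E
```

```text
{'clock': 5.3, 'joint_vel': [0.006, 0.034, -0.02, 0.048, -0.012, -0.002, 0.005], 'tool_pos': [476.81, -284.747, 111.363], 'eef_rot': [[1.0, 0.004, -0.004], [0.004, -0.001, 1.0], [0.004, -1.0, -0.001]], 'ft_force': [0.198, 1.288, -1.701], 'opening': 23.786}
[320.63746534 336.89793672] [320.64299033 337.6915633 ]
```

View pics/w4.png

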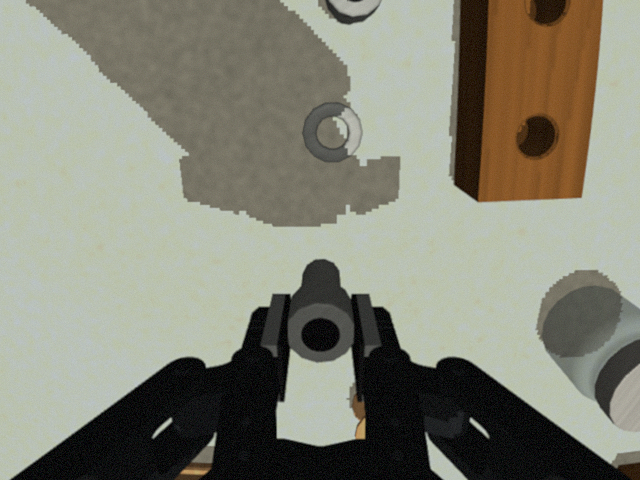

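Emit:
arm_command(commands=[[[0.108, -0.004, 0.058, 0], [0.108, -0.004, 0.058, 0], [0.108, -0.004, 0.058, 0], [0.108, -0.004, 0.058, 0], [0.108, -0.004, 0.058, 0], [0.108, -0.004, 0.058, 0]]])

```text
clock: 5.85
tool_pos: [581.7, -225.6, 111.5]
eef_rot: [[1.0, -0.004, -0.004], [0.004, -0.0, 1.0], [-0.004, -1.0, -0.0]]
ft_force: [-0.6, -1.1, -0.1]
opening: 23.7
```

```bash
python3 - <<'E'
from h import *
o=readout.get_obs();print({k:np.round(v,3).tolist() for k,v in o.items() if k in('clock','tool_pos','eef_rot','joint_vel','opening','ft_force')})
im=snap('wrist','w5.png')
cv2.imwrite('pics/w5z.png',cv2.resize(im[180:380,220:420,::-1],None,fx=3,fy=3))
o2=readout.get_obs();print(o2['tool_pos'])
E
```

```text
{'clock': 5.85, 'joint_vel': [0.016, -0.025, 0.027, 0.016, 0.003, -0.001, 0.001], 'tool_pos': [581.685, -225.556, 111.466], 'eef_rot': [[1.0, -0.004, -0.004], [0.004, -0.0, 1.0], [-0.004, -1.0, -0.0]], 'ft_force': [-0.588, -1.06, -0.128], 'opening': 23.681}
[ 581.25340177 -226.44466832  111.93029077]
```

View pics/w5z.png

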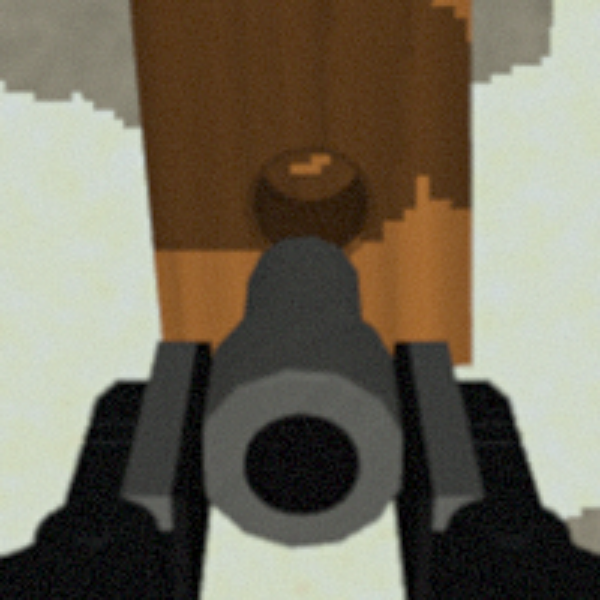

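```bash
cat >> h.py <<'E'
def circ(name,c,r,o):
    th=np.linspace(0,2*np.pi,73); P=np.array([[c[0]+r*np.cos(a),c[1]+r*np.sin(a),c[2]] for a in th])
    p,R,t=pose(name,o)
    u=cv2.projectPoints(P,cv2.Rodrigues(R)[0],t,K(p),np.array(p['D'],float))[0].reshape(-1,2)
    return u[:,0].min(),u[:,0].max(),u[:,1].min(),u[:,1].max()
E
python3 - <<'E'
from h import *
from scipy.optimize import least_squares
o=readout.get_obs(); tp=np.array(o['tool_pos'])
def z2p(v,i): return v/3+(220 if i<2 else 180)
def fit(z,r,L,R_,T=None,B=None):
    ob=[z2p(L,0),z2p(R_,1),None if T is None else z2p(T,2),None if B is None else z2p(B,3)]
    def f(x):
        c=circ('wrist',[x[0],x[1],z],r,o); return [c[i]-ob[i] for i in range(4) if ob[i] is not None]
    s=least_squares(f,tp[:2]+[0,5]); return s.x-tp[:2],s.fun.round(2)
print('hole',fit(40,10,251,370,146))
for dz in (0,-50): pass
print('headtop',fit(tp[2],13,203,403,370,546))
print('shank bot',fit(tp[2]-50,9,246,361,237))
E
```

```text
hole (array([1.22167144, 6.52973478]), array([ 0.52, -0.52, -0.02]))
headtop (array([0.12613896, 1.23345896]), array([-2.99,  2.98, -1.4 ,  1.85]))
shank bot (array([0.0773275 , 0.08656136]), array([ 0.13, -0.13, -0.  ]))
```

Emit:
arm_command(commands=[[[0.0012, 0.008, 0.0064, 0], [0.0012, 0.016, 0.0064, 0], [0.0012, 0.017, 0.0064, 0], [0.0012, 0.017, 0.0064, 0], [0.0012, 0.017, 0.0064, 0]]])

```text
clock: 6.32
tool_pos: [583.9, -219.4, 96.1]
eef_rot: [[1.0, -0.0, -0.004], [0.004, 0.0, 1.0], [-0.0, -1.0, 0.0]]
ft_force: [0.9, 0.1, -1.5]
opening: 23.6
```

```bash
python3 - <<'E'
from h import *
o=readout.get_obs();print({k:np.round(v,3).tolist() for k,v in o.items() if k in('clock','tool_pos','eef_rot','joint_vel','opening','ft_force')})
im=snap('wrist','w6.png')
cv2.imwrite('pics/w6z.png',cv2.resize(im[180:380,220:420,::-1],None,fx=3,fy=3))
E
```

```text
{'clock': 6.317, 'joint_vel': [-0.0, -0.005, 0.003, -0.012, 0.001, -0.001, -0.001], 'tool_pos': [583.921, -219.409, 96.111], 'eef_rot': [[1.0, -0.0, -0.004], [0.004, 0.0, 1.0], [-0.0, -1.0, 0.0]], 'ft_force': [0.878, 0.142, -1.472], 'opening': 23.639}
```

View pics/w6z.png

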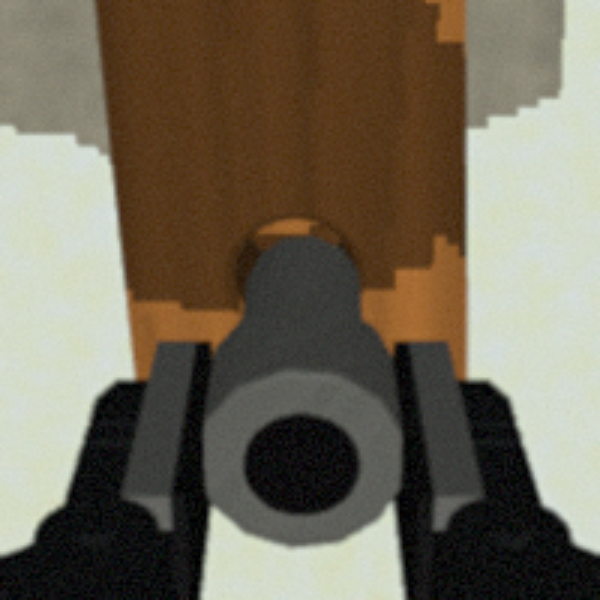

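```bash
python3 - <<'E'
from h import *
im=cv2.imread('pics/w6.png')
c=im[240:300,285:355]; g=cv2.convertScaleAbs(c,alpha=2.2,beta=0)
cv2.imwrite('pics/w6y.png',cv2.resize(g,None,fx=10,fy=10,interpolation=cv2.INTER_CUBIC))
o=readout.get_obs(); tp=np.array([583.9,-219.4,95.5])
o['tool_pos']=tp
for dx in(-1,0,1):
  for dy in (-1,0,1):
    print(dx,dy,((np.array(circ('wrist',[tp[0]+dx,tp[1]+dy,40],10,o))-[220,220,180,180])*3).round(0))
E
```

```text
-1 -1 [234. 357. 224. 336.]
-1 0 [234. 358. 218. 331.]
-1 1 [234. 358. 212. 325.]
0 -1 [240. 364. 224. 336.]
0 0 [240. 364. 218. 331.]
0 1 [240. 364. 212. 325.]
1 -1 [246. 370. 224. 336.]
1 0 [246. 370. 218. 331.]
1 1 [246. 370. 212. 325.]
```

View pics/w6y.png

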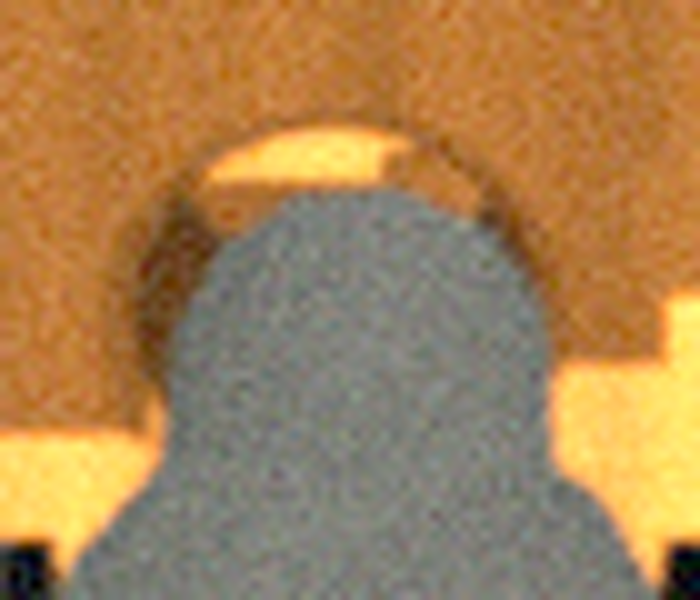

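Emit:
arm_command(commands=[[[-0.0011, 0.0, 0.0003, 0], [-0.0011, 0.003, 0.0003, 0], [-0.0011, 0.006, 0.0003, 0], [-0.0011, 0.009, 0.0003, 0], [-0.0011, 0.012, 0.0003, 0], [-0.0011, 0.012, 0.0003, 0]]])

```text
clock: 6.87
tool_pos: [583.0, -219.6, 84.5]
eef_rot: [[1.0, 0.0, -0.004], [0.004, -0.001, 1.0], [0.0, -1.0, -0.001]]
ft_force: [-1.5, -0.7, -0.3]
opening: 23.8
```

Emit:
arm_command(commands=[[[0, 0.004, 0, 0], [0, 0.008, 0, 0], [0, 0.012, 0, 0], [0, 0.016, 0, 0], [0, 0.02, 0, 0], [0, 0.021, 0, 0], [0, 0.021, 0, 0]]])

```text
clock: 7.45
tool_pos: [582.9, -219.5, 62.7]
eef_rot: [[1.0, -0.001, -0.004], [0.004, -0.001, 1.0], [-0.001, -1.0, -0.001]]
ft_force: [0.4, -4.3, -2.6]
opening: 23.8
```

Emit:
arm_command(commands=[[[0, 0.001, 0, 0], [0, 0.002, 0, 0], [0, 0.002, 0, 0]]])

```text
clock: 7.7
tool_pos: [583.1, -219.5, 61.5]
eef_rot: [[1.0, 0.0, -0.004], [0.004, -0.001, 1.0], [0.0, -1.0, -0.001]]
ft_force: [-1.2, -5.5, 1.3]
opening: 23.7
```

Emit:
arm_command(commands=[[[0, 0, 0, 0], [0, 0, 0, 0], [0, 0, 0, 0], [0, 0, 0, 0]]], claw=0.4)

```text
clock: 8.03
tool_pos: [583.7, -217.3, 61.2]
eef_rot: [[1.0, 0.0, -0.006], [0.006, 0.002, 1.0], [0.0, -1.0, 0.002]]
ft_force: [0.1, -0.1, -0.3]
opening: 51.2
```

Emit:
arm_command(commands=[[[0, -0.02, 0, 0], [0, -0.06, 0, 0], [0, -0.06, 0, 0], [0, -0.06, 0, 0]]])

```text
clock: 8.37
tool_pos: [585.2, -218.9, 124.0]
eef_rot: [[1.0, 0.005, -0.005], [0.005, -0.0, 1.0], [0.005, -1.0, -0.0]]
ft_force: [-0.2, 0.3, -0.7]
opening: 51.1
```

```bash
python3 - <<'E'
from h import *
o=readout.get_obs();print({k:np.round(v,3).tolist() for k,v in o.items() if k in('clock','tool_pos','ft_force')})
im=snap('wrist','w7.png')
print(circ('wrist',[583,-219.5,60],13,o))
print(delta([493,-170,110]))
E
```

```text
{'clock': 8.367, 'tool_pos': [585.224, -218.931, 123.993], 'ft_force': [-0.236, 0.317, -0.662]}
(np.float64(289.86347007873763), np.float64(341.301381136092), np.float64(241.6384418390309), np.float64(288.76136411389035))
[-0.0908  0.012   0.0488]
```

View pics/w7.png

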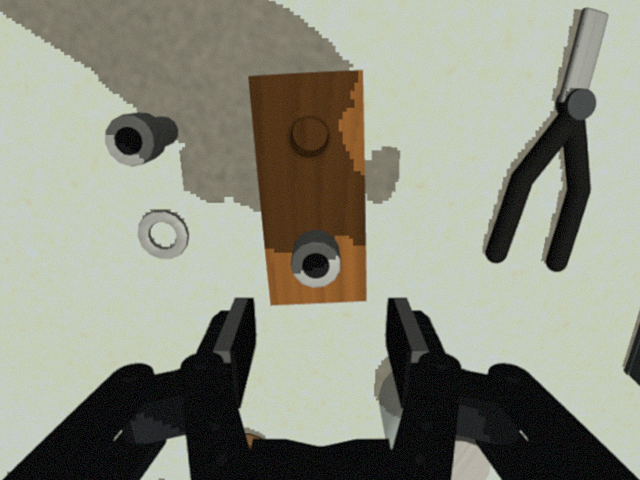

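```bash
python3 - <<'E'
from h import *
o=readout.get_obs()
o['tool_pos']=np.array([584.5,-218.9,123.3])
print(onplane('wrist',(128,139),50,o),onplane('wrist',(310,136),40,o),onplane('wrist',(315.5,265),60,o))
E
```

```text
[ 490.12240766 -156.762867     50.        ] [ 579.05447808 -157.02929615   40.        ] [ 582.03047975 -218.7129662    60.        ]
```

Emit:
arm_command(commands=[[[-0.04, 0.0, 0.025, 0], [-0.07, 0.02, 0.05, 0], [-0.0935, 0.046, 0.059, 0], [-0.0935, 0.046, 0.059, 0], [-0.0935, 0.046, 0.059, 0], [-0.0935, 0.046, 0.059, 0], [-0.0935, 0.046, 0.059, 0]]], claw=0.3)

```text
clock: 9.0
tool_pos: [491.1, -160.8, 76.0]
eef_rot: [[1.0, 0.002, -0.004], [0.004, -0.001, 1.0], [0.002, -1.0, -0.001]]
ft_force: [0.0, 0.2, -0.5]
opening: 59.9
```

```bash
python3 - <<'E'
from h import *
o=readout.get_obs();print({k:np.round(v,3).tolist() for k,v in o.items() if k in('clock','tool_pos','ft_force')})
im=snap('wrist','w8.png')
cv2.imwrite('pics/w8z.png',cv2.resize(im[200:400,200:440,::-1],None,fx=3,fy=3))
print(proj('wrist',np.array([*o['tool_pos'][:2],50]),o))
E
```

```text
{'clock': 9.0, 'tool_pos': [491.058, -160.75, 76.044], 'ft_force': [0.008, 0.225, -0.496]}
[320.5343283  301.44492423]
```

View pics/w8z.png

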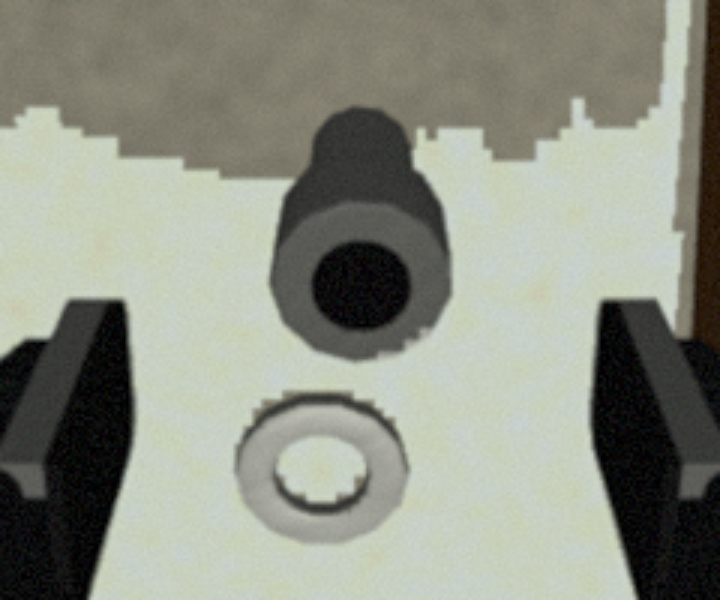

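Emit:
arm_command(commands=[[[0, 0.01, 0.004, 0], [0, 0.026, 0.004, 0], [0, 0.026, 0.004, 0], [0, 0.026, 0.004, 0]]])

```text
clock: 9.38
tool_pos: [489.2, -156.3, 48.6]
eef_rot: [[1.0, -0.002, -0.004], [0.004, -0.0, 1.0], [-0.002, -1.0, -0.0]]
ft_force: [-0.4, 0.5, -0.2]
opening: 59.8
```

Emit:
arm_command(commands=[[[0, 0, 0, 0], [0, 0, 0, 0], [0, 0, 0, 0], [0, 0, 0, 0], [0, 0, 0, 0]]], claw=1)

```text
clock: 9.8
tool_pos: [490.3, -156.5, 50.2]
eef_rot: [[1.0, 0.002, -0.004], [0.004, -0.0, 1.0], [0.002, -1.0, -0.0]]
ft_force: [0.2, -1.2, 4.4]
opening: 23.8
```

Emit:
arm_command(commands=[[[0, -0.02, 0, 0], [0, -0.06, 0, 0], [0, -0.06, 0, 0], [0, -0.06, 0, 0]]])

```text
clock: 10.13
tool_pos: [491.0, -156.5, 111.3]
eef_rot: [[1.0, 0.005, -0.004], [0.004, 0.0, 1.0], [0.005, -1.0, 0.0]]
ft_force: [-0.0, 0.1, -2.3]
opening: 24.3
```

```bash
python3 - <<'E'
from h import *
print(delta([579.4,-163.5,112]))
E
```

```text
[ 0.0884 -0.0003 -0.0074]
```

Emit:
arm_command(commands=[[[0.089, 0, -0.0075, 0], [0.089, 0, -0.0075, 0], [0.089, 0, -0.0075, 0], [0.089, 0, -0.0075, 0], [0.089, 0, -0.0075, 0], [0.089, 0, -0.0075, 0]]])

```text
clock: 10.63
tool_pos: [576.6, -163.7, 108.4]
eef_rot: [[1.0, -0.003, -0.003], [0.003, 0.0, 1.0], [-0.003, -1.0, 0.0]]
ft_force: [-0.9, -1.4, -1.4]
opening: 23.7
```

```bash
python3 - <<'E'
from h import *
o=readout.get_obs();print({k:np.round(v,3).tolist() for k,v in o.items() if k in('clock','tool_pos','ft_force')})
im=snap('wrist','w9.png')
g=cv2.convertScaleAbs(im[180:380,220:420,::-1],alpha=1.8)
cv2.imwrite('pics/w9z.png',cv2.resize(g,None,fx=3,fy=3))
E
```

```text
{'clock': 10.633, 'tool_pos': [576.64, -163.671, 108.389], 'ft_force': [-0.905, -1.424, -1.422]}
```

View pics/w9z.png

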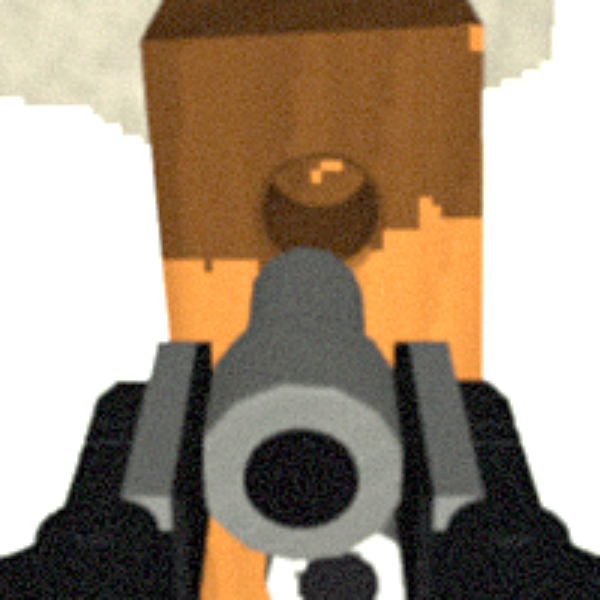

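```bash
cat >> h.py <<'E'
from scipy.optimize import least_squares
def fit(o,z,r,L,R_,T=None,B=None,off=(220,180),s=3):
    tp=np.array(o['tool_pos'])
    ob=[L/s+off[0],R_/s+off[0],None if T is None else T/s+off[1],None if B is None else B/s+off[1]]
    def f(x):
        c=circ('wrist',[x[0],x[1],z],r,o); return [c[i]-ob[i] for i in range(4) if ob[i] is not None]
    s_=least_squares(f,tp[:2]+[0,5]); return (s_.x-tp[:2]).round(2),s_.fun.round(2)
E
python3 - <<'E'
from h import *
o=readout.get_obs();print(o['tool_pos']);z=110
o['tool_pos']=np.array([577,-163.7,z])
print(fit(o,40,10,262,379,152),fit(o,z-50,9,253,363,247),fit(o,z,12,204,403,385,558))
E
```

```text
[ 576.82685773 -163.62010924  108.84852899]
(array([3.04, 6.17]), array([ 0.04, -0.04, -0.  ])) (array([ 0.88, -1.57]), array([-0.65,  0.65,  0.02])) (array([ 0.19, -0.49]), array([-0.22,  0.22,  0.48, -0.53]))
```

Emit:
arm_command(commands=[[[0.0022, 0.007, 0.0077, 0], [0.0022, 0.014, 0.0077, 0], [0.0022, 0.014, 0.0077, 0], [0.0022, 0.014, 0.0077, 0], [0.0022, 0.014, 0.0077, 0]]])

```text
clock: 11.1
tool_pos: [580.5, -155.7, 95.3]
eef_rot: [[1.0, 0.0, -0.004], [0.004, 0.0, 1.0], [0.0, -1.0, 0.0]]
ft_force: [0.7, 0.0, -0.8]
opening: 23.4
```

```bash
python3 - <<'E'
from h import *
o=readout.get_obs();print({k:np.round(v,3).tolist() for k,v in o.items() if k in('clock','tool_pos','ft_force')})
im=snap('wrist','w10.png')
c=im[240:300,285:355,::-1]; g=cv2.convertScaleAbs(c,alpha=2.2,beta=0)
cv2.imwrite('pics/w10y.png',cv2.resize(g,None,fx=10,fy=10,interpolation=cv2.INTER_CUBIC))
E
```

```text
{'clock': 11.1, 'tool_pos': [580.482, -155.656, 95.326], 'ft_force': [0.675, 0.028, -0.842]}
```

View pics/w10y.png

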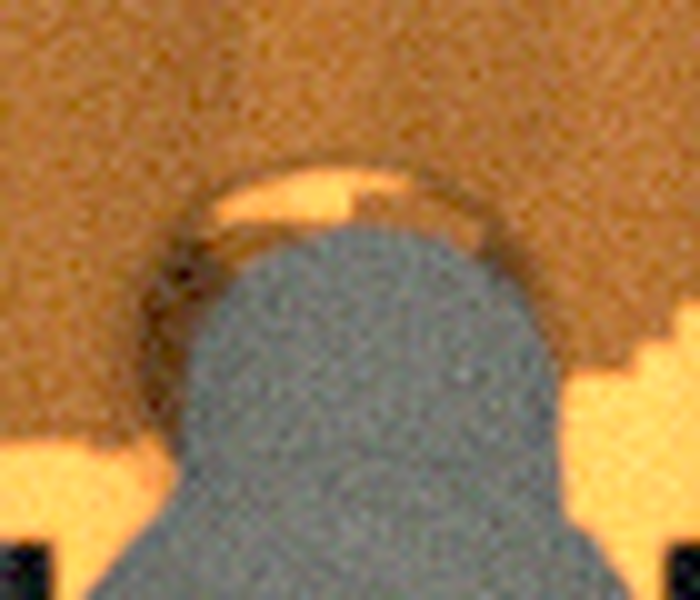

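```bash
python3 - <<'E'
from h import *
o=readout.get_obs();z=95.5
o['tool_pos']=np.array([580.5,-155.7,z])
k=dict(off=(285,240),s=10)
print(fit(o,40,10,132,545,157,**k),fit(o,z-50,9,185,557,228,**k))
E
```

```text
(array([-0.87, -1.54]), array([ 0.11, -0.11, -0.  ])) (array([ 0.7 , -1.84]), array([-0.37,  0.37,  0.01]))
```

Emit:
arm_command(commands=[[[-0.0015, 0.0, 0.0003, 0], [-0.0015, 0.003, 0.0003, 0], [-0.0015, 0.006, 0.0003, 0], [-0.0015, 0.009, 0.0003, 0], [-0.0015, 0.012, 0.0003, 0], [-0.0015, 0.012, 0.0003, 0]]])

```text
clock: 11.65
tool_pos: [578.8, -155.7, 82.5]
eef_rot: [[1.0, -0.001, -0.004], [0.004, -0.001, 1.0], [-0.001, -1.0, -0.001]]
ft_force: [-0.2, -0.6, -1.7]
opening: 23.5
```

Emit:
arm_command(commands=[[[0, 0.004, 0, 0], [0, 0.008, 0, 0], [0, 0.012, 0, 0], [0, 0.016, 0, 0], [0, 0.02, 0, 0], [0, 0.021, 0, 0], [0, 0.021, 0, 0]]])

```text
clock: 12.23
tool_pos: [579.1, -155.8, 61.8]
eef_rot: [[1.0, -0.0, -0.004], [0.004, -0.001, 1.0], [-0.0, -1.0, -0.001]]
ft_force: [1.3, -2.8, -2.9]
opening: 23.6
```

Emit:
arm_command(commands=[[[0, 0.0005, 0, 0], [0, 0.0005, 0, 0], [0, 0.0005, 0, 0], [0, 0.0005, 0, 0]]], claw=0.4)

```text
clock: 12.57
tool_pos: [579.3, -154.5, 61.9]
eef_rot: [[1.0, 0.0, -0.005], [0.005, 0.001, 1.0], [0.0, -1.0, 0.001]]
ft_force: [1.1, -0.7, 0.5]
opening: 51.4
```

Emit:
arm_command(commands=[[[0, -0.02, 0, 0], [0, -0.06, 0, 0], [0, -0.1, 0, 0], [0, -0.1, 0, 0], [0, -0.1, 0, 0]]])

```text
clock: 12.98
tool_pos: [581.1, -155.5, 164.8]
eef_rot: [[1.0, 0.006, -0.005], [0.005, 0.0, 1.0], [0.006, -1.0, 0.0]]
ft_force: [-0.4, 0.4, 0.2]
opening: 51.4
```

```bash
python3 - <<'E'
from h import *
o=readout.get_obs();print({k:np.round(v,3).tolist() for k,v in o.items() if k in('clock','tool_pos','ft_force')})
im=snap('wrist','w11.png')
print(delta([530,60,190]),delta([500,80,190]))
E
```

```text
{'clock': 12.983, 'tool_pos': [581.056, -155.508, 164.833], 'ft_force': [-0.352, 0.417, 0.151]}
[-0.0486 -0.0272  0.2152] [-0.0785 -0.0273  0.2353]
```

View pics/w11.png

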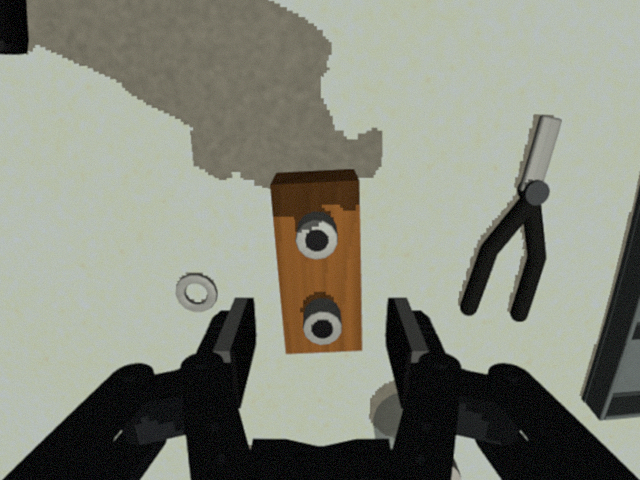

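Emit:
arm_command(commands=[[[-0.04, -0.085, 0.305, -77], [-0.04, -0.085, 0.305, -77], [-0.04, -0.085, 0.305, -77], [-0.04, -0.085, 0.305, -77], [-0.04, -0.085, 0.305, -77], [-0.04, -0.085, 0.305, -77], [-0.04, -0.085, 0.305, -77], [-0.04, -0.085, 0.305, -77], [-0.04, -0.085, 0.305, -77], [-0.04, -0.085, 0.305, -77], [-0.04, -0.085, 0.305, -77], [-0.04, -0.085, 0.305, -77]]], claw=1)

```text
clock: 14.03
tool_pos: [536.8, 149.8, 244.9]
eef_rot: [[0.218, -0.003, -0.976], [0.976, -0.001, 0.218], [-0.002, -1.0, 0.003]]
ft_force: [-0.3, -0.5, 0.9]
opening: -0.3
```

Emit:
arm_command(commands=[[[0, 0, 0, 0], [0, 0, 0, 0]]])

```text
clock: 14.2
tool_pos: [537.4, 149.3, 245.8]
eef_rot: [[0.223, -0.002, -0.975], [0.975, -0.001, 0.223], [-0.001, -1.0, 0.001]]
ft_force: [-0.0, -0.5, -0.6]
opening: -0.1
```

```bash
python3 - <<'E'
from h import *
o=readout.get_obs();print({k:np.round(v,3).tolist() for k,v in o.items() if k in('clock','tool_pos','ft_force','eef_rot','qpos')})
im=snap('wrist','w12.png')
for q,z in [('bolt_left_top',80),('bolt_middle_top',80),('bolt_right_top',80),('lug_left',92),('lug_middle',92),('lug_right',92)]:
        find(q,'wrist',z,obs=o,n=2)
E
```

```text
{'clock': 14.2, 'qpos': [-0.72, 0.128, 0.441, 1.702, -0.056, 1.326, 1.077], 'tool_pos': [537.37, 149.329, 245.83], 'eef_rot': [[0.223, -0.002, -0.975], [0.975, -0.001, 0.223], [-0.001, -1.0, 0.001]], 'ft_force': [-0.006, -0.523, -0.617]}
bolt_left_top wrist 0.73 [455.9 206. ] [556.7 247.8  80. ]
bolt_middle_top wrist 0.66 [340.2 209.2] [539.9 163.   80. ]
bolt_right_top wrist 0.94 [226.2 212.5] [523.3  79.6  80. ]
lug_left wrist 0.8 [454.2 272.4] [604.3 237.2  92. ]
lug_left wrist 0.44 [ 31.8 304.6] [558.5 -99.2  92. ]
lug_middle wrist 0.7 [341.3 279.5] [590.5 152.5  92. ]
lug_right wrist 0.82 [230.7 281.6] [573.7  70.3  92. ]
```

View pics/w12.png

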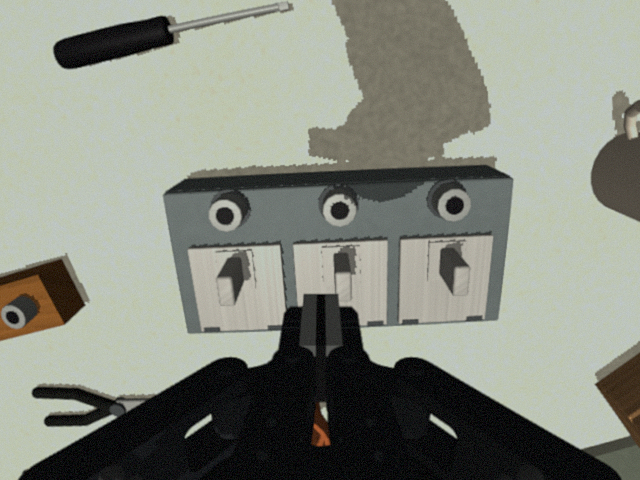

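Emit:
arm_command(commands=[[[0.014, 0.135, 0.0, -1.7], [0.014, 0.135, 0.0, -1.7], [0.014, 0.135, 0.0, -1.7], [0.014, 0.135, 0.0, -1.7], [0.014, 0.135, 0.0, -1.7], [0.014, 0.135, 0.0, -1.7]]])

```text
clock: 15.05
tool_pos: [541.6, 163.0, 112.9]
eef_rot: [[0.192, 0.001, -0.981], [0.981, -0.0, 0.192], [-0.0, -1.0, -0.001]]
ft_force: [0.7, -0.8, 1.5]
opening: -0.1
```

```bash
python3 - <<'E'
from h import *
o=readout.get_obs();print({k:np.round(v,3).tolist() for k,v in o.items() if k in('clock','tool_pos','ft_force','eef_rot','qpos')})
im=snap('wrist','w13.png')
print(circ('wrist',[*o['tool_pos'][:2],80],13,o))
E
```

```text
{'clock': 15.05, 'qpos': [-0.708, 0.26, 0.422, 1.838, -0.12, 1.068, 1.137], 'tool_pos': [541.638, 163.032, 112.892], 'eef_rot': [[0.192, 0.001, -0.981], [0.981, -0.0, 0.192], [-0.0, -1.0, -0.001]], 'ft_force': [0.695, -0.815, 1.488]}
(np.float64(291.8598349494731), np.float64(351.7592664253851), np.float64(267.3109222048152), np.float64(320.63285238639423))
```

View pics/w13.png

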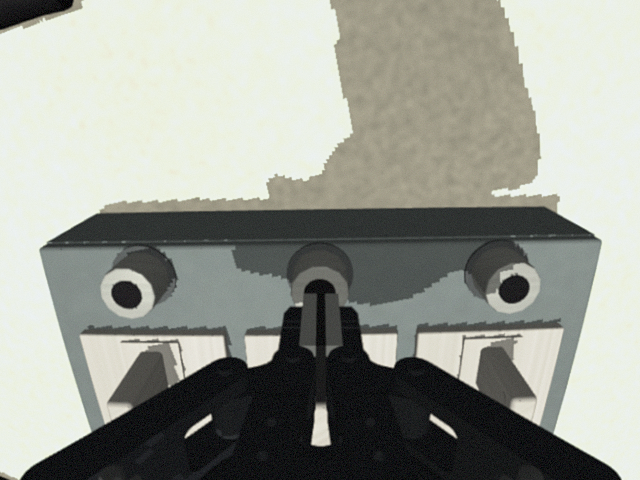

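Emit:
arm_command(commands=[[[0, 0.006, 0.002, 0], [0, 0.011, 0.002, 0], [0, 0.013, 0.002, 0], [0, 0.015, 0.002, 0], [0, 0.017, 0.002, 0], [0, 0.018, 0.002, 0], [0, 0.018, 0.002, 0]]])

```text
clock: 15.68
tool_pos: [539.3, 163.6, 96.5]
eef_rot: [[0.192, -0.0, -0.981], [0.981, 0.001, 0.192], [0.001, -1.0, 0.0]]
ft_force: [-5.2, -1.2, 16.4]
opening: -0.0
```

Emit:
arm_command(commands=[[[0, -0.02, 0, 0], [0.03, -0.02, 0, 0], [0.07, -0.02, 0, 0], [0.086, -0.018, 0, 0], [0.086, -0.01, 0, 0], [0.086, -0.006, 0, 0], [0.086, -0.003, 0, 0], [0.086, 0, 0, 0], [0.086, 0, 0, 0], [0.086, 0, 0, 0]]])

```text
clock: 16.52
tool_pos: [554.9, 247.0, 96.5]
eef_rot: [[0.194, -0.002, -0.981], [0.981, 0.002, 0.194], [0.001, -1.0, 0.002]]
ft_force: [-8.2, 0.5, 16.1]
opening: 0.1
```

Emit:
arm_command(commands=[[[0, -0.02, 0, 0], [-0.04, -0.02, 0, 0], [-0.08, -0.02, 0, 0], [-0.12, -0.02, 0, 0], [-0.16, -0.02, 0, 0], [-0.172, -0.018, 0, 0], [-0.172, -0.01, 0, 0], [-0.172, -0.006, 0, 0], [-0.172, -0.003, 0, 0], [-0.172, 0, 0, 0], [-0.172, 0, 0, 0], [-0.172, 0, 0, 0]]])

```text
clock: 17.52
tool_pos: [522.5, 80.2, 93.5]
eef_rot: [[0.19, -0.0, -0.982], [0.982, -0.0, 0.19], [-0.0, -1.0, 0.0]]
ft_force: [-0.4, 0.5, -0.4]
opening: 0.1
```

Emit:
arm_command(commands=[[[0, 0.002, 0, 0], [0, 0.004, 0, 0], [0, 0.006, 0, 0], [0, 0.008, 0, 0], [0, 0.009, 0, 0], [0, 0.009, 0, 0]]])

```text
clock: 18.02
tool_pos: [522.9, 80.1, 87.9]
eef_rot: [[0.191, -0.0, -0.982], [0.982, 0.003, 0.191], [0.002, -1.0, 0.001]]
ft_force: [-9.5, 0.8, 22.3]
opening: -0.5
```

Emit:
arm_command(commands=[[[0, -0.03, 0, 0], [0, -0.055, 0, 0], [0, -0.055, -0.035, 0], [0, -0.055, -0.035, 0], [0, -0.055, -0.035, 0], [0, -0.055, -0.035, 0]]], claw=0.5)

```text
clock: 18.52
tool_pos: [556.1, 72.1, 138.9]
eef_rot: [[0.192, -0.002, -0.981], [0.981, -0.001, 0.192], [-0.001, -1.0, 0.002]]
ft_force: [-0.3, 0.1, 0.0]
opening: 42.9
```

```bash
python3 - <<'E'
from h import *
o=readout.get_obs();print({k:np.round(v,3).tolist() for k,v in o.items() if k in('clock','tool_pos','ft_force','eef_rot','opening')})
im=snap('wrist','w14.png')
for q,z in [('bolt_right_top',71),('lug_right',92)]: find(q,'wrist',z,obs=o,n=2)
t=np.array(o['tool_pos']);t[2]=107;print(proj('wrist',t,o))
E
```

```text
{'clock': 18.517, 'tool_pos': [556.138, 72.103, 138.877], 'eef_rot': [[0.192, -0.002, -0.981], [0.981, -0.001, 0.192], [-0.001, -1.0, 0.002]], 'ft_force': [-0.254, 0.065, 0.036], 'opening': 42.913}
bolt_right_top wrist 0.85 [322.2 202.6] [524.8  78.5  71. ]
lug_right wrist 0.58 [323.3 314.9] [574.2  69.3  92. ]
[321.87986741 295.96303502]
```

View pics/w14.png

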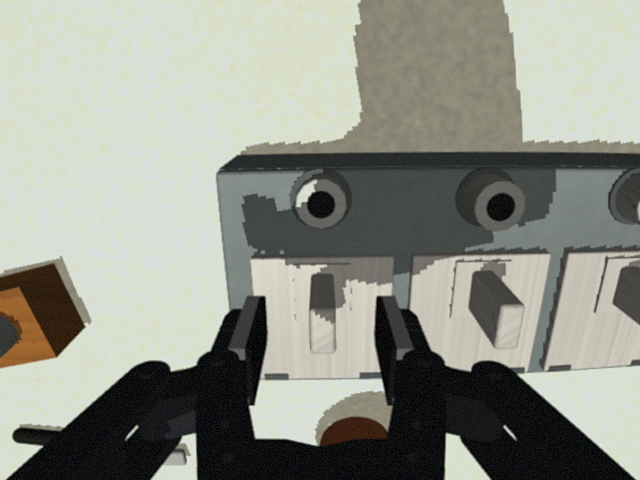

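Emit:
arm_command(commands=[[[0.0, 0.0, -0.015, 0], [0.0, 0.01, -0.015, 0], [0.0, 0.03, -0.015, 0], [0.0, 0.046, -0.015, 0], [0.0, 0.046, -0.015, 0], [0.0, 0.046, -0.015, 0], [0.0, 0.046, -0.015, 0]]])

```text
clock: 19.25
tool_pos: [571.6, 69.6, 94.3]
eef_rot: [[0.192, 0.0, -0.981], [0.981, 0.0, 0.192], [0.0, -1.0, -0.0]]
ft_force: [0.2, 0.6, 0.5]
opening: 42.7
```

```bash
python3 - <<'E'
from h import *
o=readout.get_obs();print({k:np.round(v,3).tolist() for k,v in o.items() if k in('clock','tool_pos','ft_force','eef_rot','opening')})
im=snap('wrist','w15.png')
t=np.array(o['tool_pos']);t[2]=107;print(proj('wrist',t,o))
for th in (5,10,15,20,25,30,35,40,43):
    a=np.radians(th); print(th, round(55-55*np.cos(a)+28*np.sin(a),1), round(28*np.cos(a)+55*np.sin(a)-28,1))
E
```

```text
{'clock': 19.25, 'tool_pos': [571.572, 69.591, 94.252], 'eef_rot': [[0.192, 0.0, -0.981], [0.981, 0.0, 0.192], [0.0, -1.0, -0.0]], 'ft_force': [0.205, 0.643, 0.532], 'opening': 42.713}
[322.24438036 359.90050186]
5 2.6 4.7
10 5.7 9.1
15 9.1 13.3
20 12.9 17.1
25 17.0 20.6
30 21.4 23.7
35 26.0 26.5
40 30.9 28.8
43 33.9 30.0
```

View pics/w15.png

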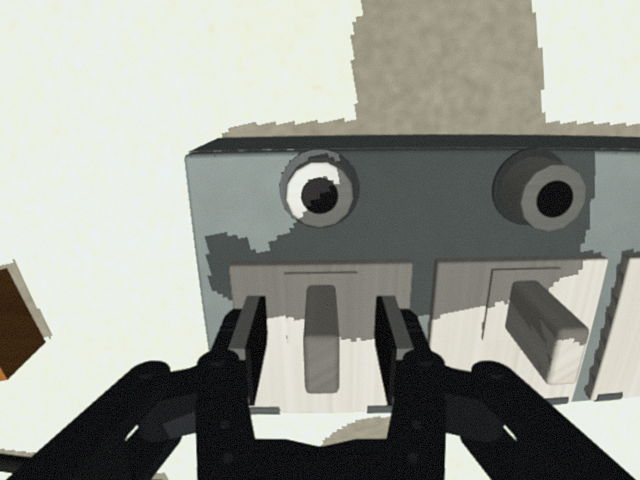

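Emit:
arm_command(commands=[[[0, 0.001, 0, 0], [0, 0.001, 0, 0], [0, 0.001, 0, 0], [0, 0.001, 0, 0], [0, 0.001, 0, 0], [0, 0.001, 0, 0], [0, 0.001, 0, 0]]], claw=1)

```text
clock: 19.88
tool_pos: [572.0, 69.8, 93.6]
eef_rot: [[0.191, 0.001, -0.982], [0.982, 0.0, 0.191], [0.001, -1.0, -0.001]]
ft_force: [-1.9, 0.6, 5.1]
opening: 10.9
```

Emit:
arm_command(commands=[[[0, -0.0047, -0.0026, 0], [0, -0.0091, -0.0057, 0], [0, -0.0112, -0.0074, 0], [0, -0.0133, -0.0091, 0], [0, -0.0133, -0.0091, 0], [0, -0.0133, -0.0091, 0]]])

```text
clock: 20.38
tool_pos: [579.0, 68.5, 104.8]
eef_rot: [[0.191, -0.004, -0.982], [0.982, 0.0, 0.191], [-0.0, -1.0, 0.004]]
ft_force: [-0.5, 5.4, -14.8]
opening: 10.9
```

Emit:
arm_command(commands=[[[0, -0.0038, -0.0038, 0], [0, -0.0055, -0.0058, 0], [0, -0.0073, -0.0079, 0], [0, -0.009, -0.0101, 0], [0, -0.0104, -0.0123, 0], [0, -0.0118, -0.0146, 0], [0, -0.0132, -0.0169, 0], [0, -0.0132, -0.0169, 0]]])

```text
clock: 21.05
tool_pos: [596.5, 65.3, 119.8]
eef_rot: [[0.191, -0.002, -0.982], [0.982, 0.001, 0.191], [0.001, -1.0, 0.002]]
ft_force: [-3.6, 4.9, -9.3]
opening: 11.0
```

Emit:
arm_command(commands=[[[0, -0.0012, -0.0025, 0], [0, -0.0023, -0.0049, 0], [0, -0.0035, -0.0079, 0], [0, -0.0042, -0.01, 0], [0, -0.0042, -0.01, 0], [0, -0.0042, -0.01, 0]]])

```text
clock: 21.55
tool_pos: [606.0, 63.6, 124.3]
eef_rot: [[0.191, -0.003, -0.982], [0.982, 0.002, 0.191], [0.001, -1.0, 0.003]]
ft_force: [-5.8, 5.2, -6.1]
opening: 11.1
```

```bash
python3 - <<'E'
from h import *
o=readout.get_obs();print({k:np.round(v,3).tolist() for k,v in o.items() if k in('clock','tool_pos','ft_force','eef_rot','opening')})
im=snap('wrist','w16.png');im=snap('scene','s2.png');cv2.imwrite('pics/s2z.png',cv2.resize(im[150:350,200:470,::-1],None,fx=2.8,fy=2.8))
im=snap('side','d2.png');cv2.imwrite('pics/d2z.png',cv2.resize(im[150:370,220:470,::-1],None,fx=2.7,fy=2.7))
E
```

```text
{'clock': 21.55, 'tool_pos': [605.953, 63.591, 124.266], 'eef_rot': [[0.191, -0.003, -0.982], [0.982, 0.002, 0.191], [0.001, -1.0, 0.003]], 'ft_force': [-5.849, 5.232, -6.132], 'opening': 11.101}
```

View pics/w16.png

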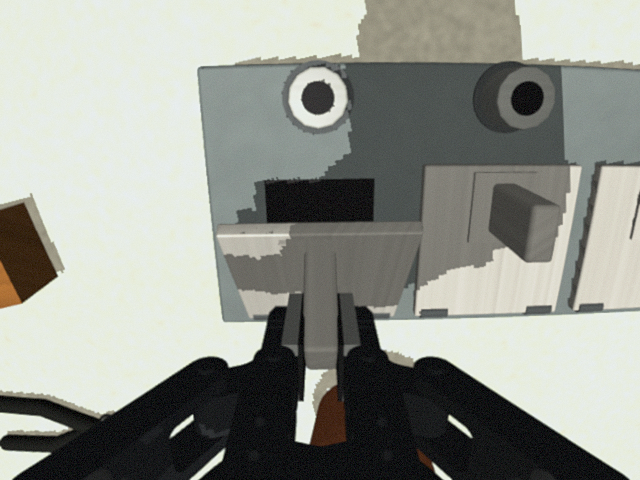

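View pics/s2z.png

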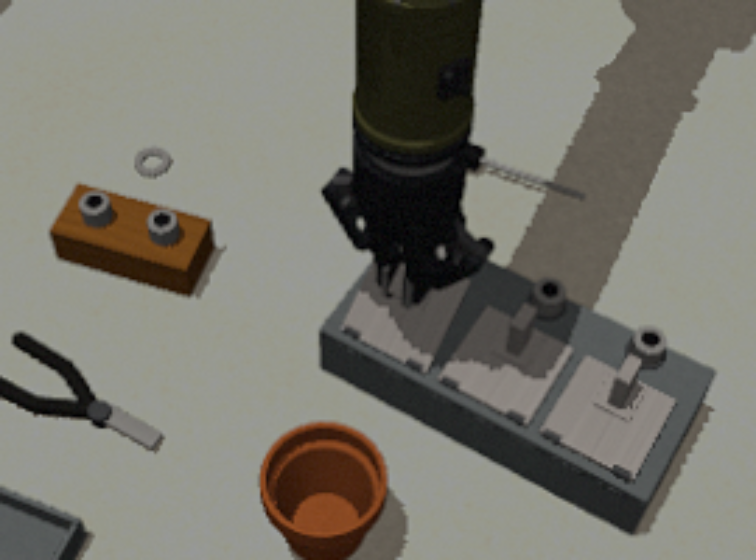

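View pics/d2z.png

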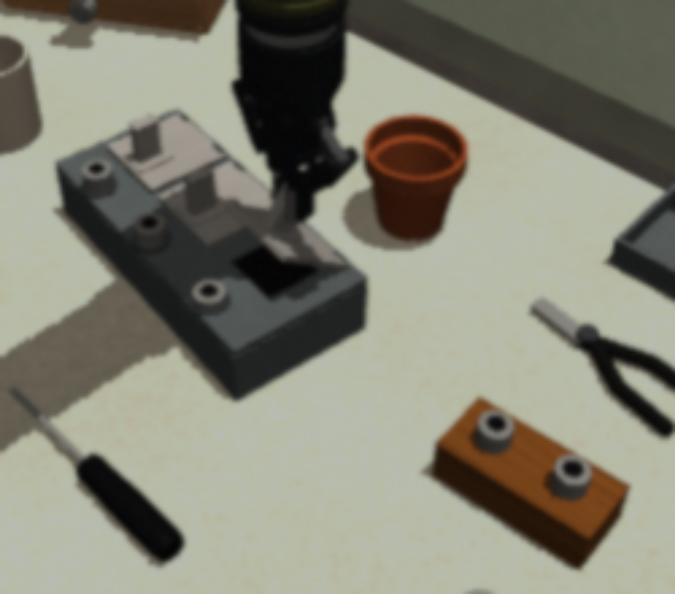

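Emit:
arm_command(commands=[[[0, 0, 0, 0], [0, 0, 0, 0], [0, 0, 0, 0], [0, 0, 0, 0], [0, 0, 0, 0], [0, 0, 0, 0]]])

```text
clock: 22.2
tool_pos: [606.0, 63.6, 124.3]
eef_rot: [[0.191, -0.002, -0.982], [0.982, 0.002, 0.191], [0.001, -1.0, 0.003]]
ft_force: [-5.2, 5.2, -7.0]
opening: 10.7
```

```bash
python3 - <<'E'
from h import *
o=readout.get_obs();print({k:np.round(v,3).tolist() for k,v in o.items() if k in('clock','tool_pos','ft_force','joint_vel','opening')})
print(env.finish_job())
E
```

```text
{'clock': 22.2, 'joint_vel': [0.001, -0.001, -0.0, -0.001, -0.001, 0.0, -0.0], 'tool_pos': [605.953, 63.572, 124.264], 'ft_force': [-5.197, 5.193, -7.019], 'opening': 10.701}
the job is handed in; nothing more can be done
None
```

The job was handed in at 22.2 s, with the right cover held open at about 43°; the interface gives no verdict.

- **Spares:** both went into the block's holes. The last pictures show both heads resting on the block's top.
- **Loose bolt:** it is the right one. The middle and left bolts each resisted with about 16 N without sinking. The right one sank about 9 mm, then stopped at 22 N.
- **Cover:** the gripper is closed on the right lug at 10.7 mm, a little under the lug's 12 mm; it read about 24 mm on the 26 mm bolt heads too. The arm was still at the end. The 43° comes from how far the tool moved: 34.6 mm back and 30.7 mm up.
- **Rest of the table:** the other two covers looked shut in the last pictures. The bystanders in view looked undisturbed, and the arm never went near any of them. I did not measure their positions again.
- **Disagreement:** wrist-camera positions taken from higher up were 3–5 mm off the close-up ones, so I aligned each grasp and insertion from close-up pictures.

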